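# Clip a force meter to a friction sled and draw it to the finish line

## Task

For the friction experiment, press the snap hook of the force meter gently down on the tow eye of the wooden sled and draw it back until the eye has slipped past the gate into the bend of the hook and the gate has sprung shut, without forcing the hook or dragging the sled along yet. Then draw the sled slowly along the board by the meter alone, the pointer staying on the scale, until the sled's front edge is over the black finish line, or up to 5 cm past it. Leave the meter lying on the board, the eye still drawn up in the bend of its hook, and leave the other things on the bench alone.

Things in the scene. Friction and masses are not known exactly. Their poses are not given: they have to be found in the camera images.
- meter_grip (a point): Grip point of the force meter, a box-section aluminium bar 150 long, 30 wide, 32 mm high with black end caps, 0.22 kg, lying flat on the bench, scale upward. The point is half-way up (16 mm above its underside), on its centre line, 25 mm behind its front end. x points along the meter to its front, where the hook is; z up, y across the width. Hook and eye bear 8 N at most.
- hook (a point): Middle of the space in the closed snap hook where the eye belongs; 76.5 mm ahead of meter_grip when unloaded, 14.75 mm above the meter's underside; axes as meter_grip. The hook is an upright loop of 4.5 mm steel wire in the meter's x-z plane. From here the wire centres are: far bend 6.5 mm ahead, top bar 7.75 mm above, back bar 28.5 mm behind, bottom side (nose and gate) 7.75 mm below.
- nose_tip (a point): End of the hook's fixed nose (centre of its round tip, radius 2.25 mm): 6.5 mm behind and 7.75 mm below point hook, same axes. Behind it, for 22 mm back to the back bar's foot, the underside of the loop is the gate (4 mm round), hinged at that foot: its free end swings up into the hook, under 1 to 4 N, comes up hard under the top bar, and springs shut. The mouth is thus underneath.
- drawbar (a joint): How far the meter's sprung drawbar, which carries the hook, is drawn out of the meter along x: 0 to 0.036 m, about 200 N per m; the scale ends at 0.030 (6 N). A small dark pointer on the meter's top moves with it.
- sled_front (a point): Middle of the sled's front edge, on the board between the tips of its two runners. The friction sled is a wooden block 120 long, 70 wide, 38 mm high with a brass mass on top, about 0.42 kg, loose on the board; its runners reach 15 mm ahead of the block. Sliding it takes 1.5 to 4 N. x points out of its front, toward the finish line; z up.
- eye_mid (a point): Mid-height place of the crossbar of the sled's tow eye, a level U of 5 mm steel wire; axes as sled_front. The eye is clamped in a slotted plate at any height up to 5.5 mm above or below this point, which is not measured: feel for it. Crossbar along y, 15 mm ahead of the runner tips, this point 18.5 mm above the board. Opening in the U: 24 mm long (plate to crossbar), 24 mm wide.
- finish_line (a point): Middle of the black finish line, 5 mm wide, across the top of the fixed plywood board (640 by 110 mm, top 12 mm above the bench, at this point's height). x points along the board, the way the sled is to be drawn; z up. The board goes on 285 mm beyond the line.
- spare_block: Bystander: loose cork-faced wooden block 120 by 45 by 32 mm without an eye, on the bench beside the meter; origin under its centre.
- beaker: Bystander: glass beaker, 70 mm wide and 95 mm high; origin under its centre.
- masses: Bystander: stack of brass slotted masses, 42 mm wide, 77 mm high; origin under its centre.
- tape: Bystander: roll of masking tape, 90 mm wide, 24 mm high, lying flat; origin under its centre.
- stopclock: Bystander: round stopclock, 68 mm wide, 16 mm high, lying flat; origin under its centre.
- wash_bottle: Bystander: white plastic bottle with a red cap, 60 mm wide, 150 mm high; origin under its centre.
There are look-alikes about, which are no part of the job. Leave any blue or purple look-alike of the part that bears sled_front alone.

How it is judged:
By the outcome, as a careful person would: the job done as asked, in the order asked, and still so for the second after the job is handed in, with the robot touching nothing.
It also fails if it takes over 61 s, if anything falls off the work surface, if the arm or the gripper's body presses on something with over 40 N, if the wrist force passes 120 N, or if a joint passes its speed limit or range.

## Robot

A 6-joint arm with a two-finger parallel gripper is mounted at the origin on the work surface. World frame = base frame: x ahead of the robot, y to its left, z up, the work surface at z = 0. Lengths are in m, angles in rad, forces in N, time in s.
With the tool pointing down it reaches from about 0.25 to 0.85 m from the base axis. Payload 12.5 kg.
Tool frame: the origin (TCP) lies midway between the tips of the shut fingers; the grasp point (between the pads) lies bot.pinch_z behind it (bot.pinch_z is the distance from the TCP to the grasp point, in m); z points along the fingers, y is the line along which they close (so a half turn about z gives the same grasp; the last joint's range is limited). The gripper opens to 93 mm and grips with 3 to 60 N. Pads are 15 mm wide; open, the fingers measure 128 mm over their backs; the gripper's body (75 mm by 188 mm) begins 65 mm behind the grasp point.
Start: joints at [-1.346, 0.351, 1.652, -0, 1.139, -0.085], TCP at [0.168, -0.524, 0.219] pointing down, gripper open.
Joint ranges: [-2.75, 2.75], [-0.79, 2.1], [0.01, 2.65], [-1.57, 4.71], [0.07, 3.14], [-2.87, 2.87]. Speed limits (rad/s): [2.22, 2.22, 2.79, 3.14, 3.14, 3.14].

## Interface

Orientations are given as a unit quaternion [w, x, y, z].
In Python, from cell import monitor, vision, ticket, bot gives the robot as it stands.
- The arm moves only by the tool step_arm, never from a script. Its argument "rows" is a list of rows, each a list of 7 numbers: the turn, a rotation vector about the tool's x, y, z in degrees, then the shift along the tool's x, y, z in mm, then the opening, from 0 (shut) to 1 (fully open). A call has 1 to 10 rows; each row shifts and turns the commanded pose from where the row before left it, along the tool's axes as they then stand; what a row does not reach is not made up. A row lasts 1/10 s, in which the tool goes at most 50 mm and 8.59 degrees, less where a joint would pass 70% of its speed; a pose out of reach is approached as far as the arm can. A call with a gripper value outside its range is refused whole. The fingers move at their own pace and stop on an object; the grip force is fixed at half the most. Time passes only in rows, so rows that do not move let the fingers close. It gives the time, the measured TCP pose, the force, the opening and the grip force at its end, in the units of the state.
- monitor.sense(): the state, without advancing time (a new reading comes with each control period).
- vision.capture(name): name is "scene" or "top" or "wrist"; returns a dict with "img" (420x560x3 uint8, red, green, blue), "z_map" (420x560 float32, m along the optical axis (not along the pixel's ray), 0 where there is no reading), "vfov" (degrees; the focal length in pixels is half the picture's height over the tangent of half this angle, whatever the lens; pixels are square), "cx", "cy" (the principal point, pixels), "position" and "attitude" of the camera in the world. Camera axes: x right, y down, z forward; pixel columns grow to the right and rows downward; lengths in m; the calibration is good to about 2 mm. The wrist camera is an equidistant fisheye: a pixel r from the principal point sees the ray r / f radians off the axis. A picture is of the moment at which its call begins.
- ticket.close_job(): hands the job in; it is judged then, once.
Trained networks look in a picture, given as the dict that the camera call returned (one of the last four; its "shot" number tells which), for a name from the list of things; names that differ only in an ending like _2 or _b are one class to them, and where a whole thing is asked for, a point or a joint stands for the part that bears it (a point fixed in the world has none). Each returns a list of dicts, best first, with "score" (0 to 1); they miss things now and then, are a little off and sometimes report something else, mostly with a low value. They report only what shows in the picture. A call takes as long as a camera call. They do not tell look-alikes from the thing itself.
- vision.find_in(picture, name): "location" ([column, row] in pixels, amid what is visible of it).
- vision.place_of(picture, name): "location" ([column, row] in pixels: a listed point, or the origin of a listed thing).
The state is a dict: "time_s": time; "joints": joint angles; "qd": joint speeds; "effort": joint torques, N m; "tcp_pos": TCP position; "tool_rot": TCP orientation; "contact_force": force on the tool from outside, world axes, zero at the start; "torque": the same for the moment, N m; "finger_gap": finger opening in m; "grasp_force": force on a finger pad.
Only numpy, scipy, OpenCV 4.12 (cv2) and the standard library are available. Lean on these libraries where they do the work, as an engineer would, in place of code of your own. Each camera call takes 0.05 s, during which the arm holds its last target. There are 200 camera calls.

## Working session

There is one attempt and no reset: what is moved stays moved. The work goes in short steps, Python scripts to look and compute and a tool call to move; the robot and the scene stay as the last step left them, time stands still between calls to the robot, and variables do not carry over. Pictures are saved under pics/ and viewed, at most 10 in all, crops included, and the job is handed in when it is done.

Besides the shell and the picture viewer there is one more tool, called after "Request:" as name(argument=value, ...), one argument or row to a line, values as JSON. step_arm: Moves the arm, as the interface text tells. Its arguments: {"type":"object","properties":{"rows":{"type":"array","items":{"type":"array","items":{"type":"number"}}}},"required":["rows"]}

```bash
ls; mkdir -p pics
cat > h.py <<'E'
import numpy as np, cv2
from scipy.spatial.transform import Rotation as R
from cell import monitor, vision, ticket, bot
def rot(q): q=np.array(q); return R.from_quat(np.r_[q[1:],q[0]]) if q.shape==(4,) else R.from_matrix(q)
def ray(p,uv,wrist=False):
    f=p["img"].shape[0]/2/np.tan(np.radians(p["vfov"])/2)
    d=np.array([(uv[0]-p["cx"])/f,(uv[1]-p["cy"])/f])
    if wrist:
        r=np.hypot(*d); v=np.r_[d/r*np.sin(r) if r>1e-9 else d,np.cos(r)]; return v
    return np.r_[d,1.]
def at_z(p,uv,z,wrist=False):
    d=rot(p["attitude"]).apply(ray(p,uv,wrist)); o=np.array(p["position"]); return o+d*(z-o[2])/d[2]
def at_depth(p,uv,wrist=False):
    u,v=int(round(uv[0])),int(round(uv[1])); zz=p["z_map"][max(v-1,0):v+2,max(u-1,0):u+2]; zz=zz[zz>0]
    if len(zz)==0: return None
    r=ray(p,uv,wrist); return np.array(p["position"])+rot(p["attitude"]).apply(r*np.median(zz)/r[2])
def save(p,n,crop=None,s=1):
    im=p["img"][:,:,::-1]
    if crop: im=im[crop[1]:crop[3],crop[0]:crop[2]]
    cv2.imwrite("pics/"+n+".png",cv2.resize(im,None,fx=s,fy=s,interpolation=cv2.INTER_CUBIC))
E
python3 - <<'E'
from h import *
np.set_printoptions(precision=3,suppress=True)
print(bot.pinch_z, monitor.sense())
for c in ["top","scene"]:
    p=vision.capture(c); save(p,c+"0",s=1.4)
    print(c,p["position"],p["attitude"],p["vfov"],p["cx"],p["cy"])
    for n in ["meter_grip","hook","nose_tip","sled_front","eye_mid","finish_line","spare_block","beaker"]:
        z={"meter_grip":.016,"hook":.015,"nose_tip":.007,"sled_front":.012,"eye_mid":.0305,"finish_line":.012}.get(n,0)
        for d in vision.place_of(p,n)[:3]:
            print(n,round(d["score"],2),np.round(d["location"],1),at_z(p,d["location"],z),at_depth(p,d["location"]))
E
```

```text
pics
0.0188 {'time_s': 0.0, 'joints': array([-1.346,  0.351,  1.652,  0.   ,  1.139, -0.085]), 'qd': array([-0.001,  0.   ,  0.001, -0.001,  0.001,  0.001]), 'effort': array([ -0.003, -49.733, -28.526,   0.07 ,   0.026,  -0.   ]), 'tcp_pos': array([ 0.168, -0.523,  0.218]), 'tool_rot': array([-0.001,  0.988,  0.154, -0.   ]), 'contact_force': array([-0.35 , -0.496,  0.909]), 'torque': array([ 0.031,  0.04 , -0.015]), 'grasp_force': 0.0, 'finger_gap': 0.0929957142948262}
top [ 0.37  -0.011  1.153] [-0.048  0.706 -0.704  0.062] 53.07525762184463 278.1771419225913 208.96723085267956
meter_grip 0.94 [341.9 247.3] [ 0.444 -0.207  0.016] [ 0.443 -0.204  0.031]
meter_grip 0.23 [328.5 131.1] [ 0.772 -0.176  0.016] [ 0.764 -0.173  0.039]
hook 0.43 [368.4 252.2] [ 0.431 -0.279  0.015] [ 0.432 -0.281  0.007]
nose_tip 0.41 [365.3 249.4] [ 0.439 -0.273  0.007] [ 0.44  -0.274  0.002]
sled_front 0.96 [285.6 300.3] [ 0.303 -0.054  0.012] [ 0.305 -0.053  0.038]
sled_front 0.88 [465.1 282.6] [ 0.351 -0.539  0.012] [ 0.351 -0.527  0.038]
sled_front 0.83 [293.8 179.6] [ 0.632 -0.078  0.012] [ 0.632 -0.0
[... 881 characters left out ...]
.329 -0.079  0.012] [ 0.322 -0.077  0.007]
sled_front 0.68 [272.3 248.7] [ 0.634 -0.089  0.012] [ 0.664 -0.101  0.045]
sled_front 0.61 [211.6 188.9] [ 0.323 -0.156  0.012] [ 0.333 -0.158  0.02 ]
eye_mid 0.94 [229.7 173.7] [ 0.297 -0.087  0.03 ] [ 0.257 -0.076  0.001]
eye_mid 0.85 [210.3 185.8] [ 0.33 -0.16  0.03] [ 0.295 -0.153  0.004]
eye_mid 0.7 [279.2 241.9] [ 0.637 -0.07   0.03 ] [ 0.642 -0.073  0.037]
finish_line 0.77 [321.7 234.4] [0.643 0.05  0.012] [0.643 0.051 0.011]
finish_line 0.24 [211.4 218.7] [ 0.454 -0.197  0.012] [ 0.462 -0.199  0.019]
spare_block 0.74 [328.1 183.1] [0.44  0.186 0.   ] [0.471 0.166 0.028]
beaker 0.65 [140.8 252. ] [ 0.485 -0.402  0.   ] [ 0.507 -0.4    0.02 ]
```

View pics/top0.png

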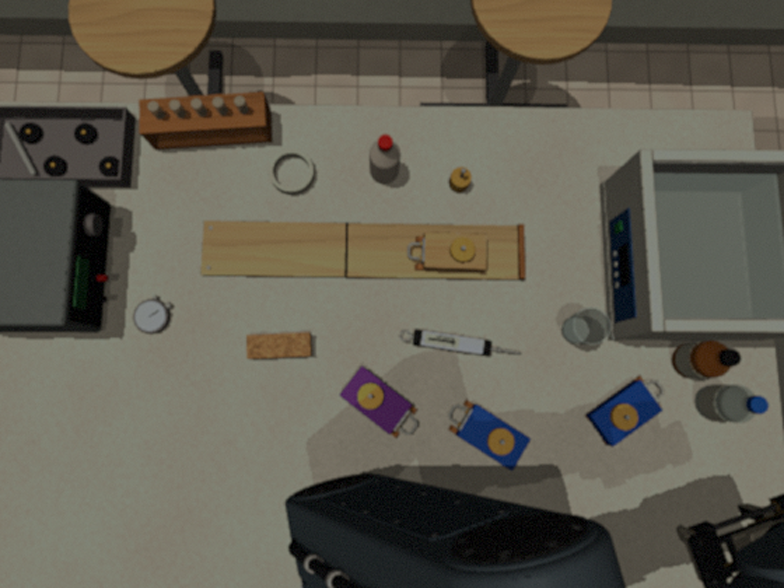

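View pics/scene0.png

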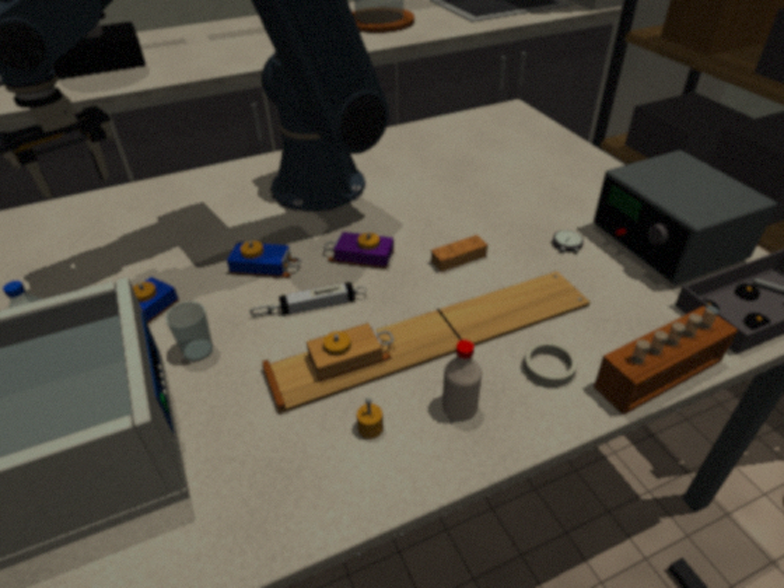

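The wooden sled sits on the board at about (330,250) in the top picture, with its eye facing the finish line at (346,250). The meter is at (452,343), and its long thin hook is on the right-hand end at (520,352), facing -y. The blue and purple sleds are decoys. I'm moving above the meter now.

Request:
step_arm(
  rows=[
    [0,0,0,36,-21.5,0,1],
    [0,0,0,36,-21.5,0,1],
    [0,0,0,36,-21.5,0,1],
    [0,0,0,36,-21.5,0,1],
    [0,0,0,36,-21.5,0,1],
    [0,0,0,36,-21.5,0,1],
    [0,0,0,36,-21.5,0,1],
    [0,0,0,36,-21.5,0,1],
    [0,0,0,36,-21.5,0,1],
    [0,0,0,36,-21.5,0,1],
  ],
)

```text
time_s: 1.9
tcp_pos: [0.446, -0.2078, 0.2189]
tool_rot: [0.0, 0.988, 0.154, 0.0]
contact_force: [0.4, -1.4, 0.1]
finger_gap: 0.0926
grasp_force: 0.0
```

Request:
step_arm(
  rows=[
    [0,0,-8.2,0,0,0,1],
    [0,0,-8.2,0,0,0,1],
    [0,0,-8.2,0,0,0,1],
    [0,0,-8.2,0,0,0,1],
    [0,0,-8.2,0,0,0,1],
    [0,0,-8.2,0,0,0,1],
    [0,0,-8.2,0,0,0,1],
    [0,0,-8.2,0,0,0,1],
    [0,0,0,0,0,0,1],
  ],
)

```text
time_s: 2.8
tcp_pos: [0.445, -0.2093, 0.2187]
tool_rot: [0.0, 0.746, 0.666, 0.0]
contact_force: [-0.1, 0.2, 0.5]
finger_gap: 0.0928
grasp_force: 0.0
```

Run:
```python
from h import *
np.set_printoptions(precision=4,suppress=True)
s=monitor.sense(); print(s["time_s"],s["tcp_pos"],rot(s["tool_rot"]).as_matrix(),s["contact_force"])
p=vision.capture("wrist"); save(p,"w1",s=1.4); print(p["position"],p["vfov"],rot(p["attitude"]).as_matrix())
for n,z in dict(meter_grip=.016,hook=.01475,nose_tip=.007,sled_front=.012,eye_mid=.0305,finish_line=.012,wash_bottle=0).items():
    for d in vision.place_of(p,n)[:3]:
        print(n,round(d["score"],2),np.round(d["location"],1),at_z(p,d["location"],z,True),at_depth(p,d["location"],True))
```

```text
2.8 [ 0.445  -0.2093  0.2187] [[ 0.1136  0.9935  0.0001]
 [ 0.9935 -0.1136 -0.0001]
 [-0.0001  0.0001 -1.    ]] [-0.0988  0.1672  0.4609]
[ 0.4532 -0.1362  0.3838] 65.70646984690485 [[ 0.9934 -0.1109 -0.0302]
 [-0.1149 -0.9576 -0.2642]
 [ 0.0003  0.2659 -0.964 ]]
meter_grip 0.95 [283.2 184.3] [ 0.4463 -0.2017  0.016 ] [ 0.4466 -0.1989  0.0315]
hook 0.56 [282.  247.8] [ 0.4359 -0.2793  0.0148] [ 0.4362 -0.2765  0.0221]
nose_tip 0.56 [280.7 241.2] [ 0.435  -0.2735  0.007 ] [ 0.4357 -0.2675  0.0233]
sled_front 0.66 [177.2 162.1] [ 0.3246 -0.16    0.012 ] [ 0.3203 -0.1608 -0.0006]
sled_front 0.63 [423.1  74. ] [ 0.6284 -0.0846  0.012 ] [ 0.6175 -0.0878  0.0351]
sled_front 0.56 [148.   93.4] [ 0.2995 -0.0716  0.012 ] [ 0.2943 -0.0694 -0.0007]
eye_mid 0.83 [138.  100.4] [ 0.2935 -0.0802  0.0305] [ 0.2888 -0.0785  0.0199]
eye_mid 0.82 [429.8  62.2] [ 0.6303 -0.0729  0.0305] [ 0.6398 -0.0695  0.0116]
eye_mid 0.55 [175.6 155.3] [ 0.3304 -0.1509  0.0305] [ 0.3264 -0.1514  0.0189]
wash_bottle 0.88 [517.8  37.7] [ 0.8032 -0.0212  0.    ] [ 0.7764 -0.03    0.0293]
```

View pics/w1.png

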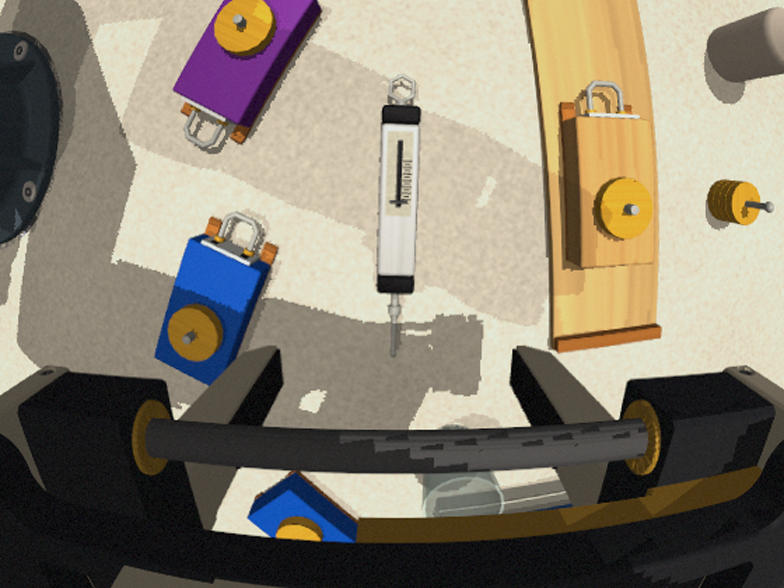

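The meter lies centred at about (398,200) in the picture with its hook toward the bottom at (394,350). The sled's eye is at (605,98). I'll get the exact grip position from the meter's end edges.

Run:
```python
from h import *
np.set_printoptions(precision=4,suppress=True)
p=vision.capture("wrist")
a=at_z(p,(395/1.4,292/1.4),.032,True);b=at_z(p,(402/1.4,106/1.4),.032,True)
print(a,b,np.linalg.norm(a-b)); u=(b-a)/np.linalg.norm(b-a); g=a+u*.025; print(u,g, a+u*(.025+ (np.linalg.norm(a-b)-.15)/2))
T=rot(monitor.sense()["tool_rot"]); print(T.inv().apply(g-monitor.sense()["tcp_pos"])*1e3)
# stem row profile: bright rows along axis
for k in np.arange(.0,.16,.002): 
    pass
```

```text
[ 0.4422 -0.226   0.032 ] [ 0.4648 -0.0816  0.032 ] 0.14620325886824584
[0.1544 0.988  0.    ] [ 0.4461 -0.2013  0.032 ] [ 0.4458 -0.2032  0.032 ]
[  8.0082   0.1339 186.6373]
```

Request:
step_arm(
  rows=[
    [0,0,1.5,7,0,40,1],
    [0,0,0,0,0,45,1],
    [0,0,0,0,0,45,1],
    [0,0,0,0,0,40,1],
    [0,0,0,0,0,25,1],
    [0,0,0,0,0,12,1],
    [0,0,0,0,0,7.5,1],
    [0,0,0,0,0,0,1],
    [0,0,0,0,0,0,0],
    [0,0,0,0,0,0,0],
  ],
)

```text
time_s: 4.25
tcp_pos: [0.4465, -0.2027, 0.0052]
tool_rot: [0.001, 0.756, 0.655, 0.0]
contact_force: [-0.5, -0.0, 0.3]
finger_gap: 0.0813
grasp_force: 0.0
```

Request:
step_arm(
  rows=[
    [0,0,0,0,0,0,0],
    [0,0,0,0,0,0,0],
    [0,0,0,0,0,0,0],
    [0,0,0,0,0,0,0],
    [0,0,0,0,0,0,0],
    [0,0,0,0,0,0,0],
  ],
)

```text
time_s: 4.85
tcp_pos: [0.4458, -0.2023, 0.0041]
tool_rot: [-0.0, 0.756, 0.655, -0.0]
contact_force: [-0.4, 0.1, -0.3]
finger_gap: 0.0336
grasp_force: 0.0
```

Request:
step_arm(
  rows=[
    [0,0,0,0,0,0,0],
    [0,0,0,0,0,0,0],
    [0,0,0,0,0,-5,0],
    [0,0,0,0,0,-15,0],
    [0,0,0,0,0,-30,0],
    [0,0,0,0,0,-30,0],
    [0,0,0,0,0,-20,0],
    [0,0,-4,0,0,0,0],
    [0,0,-4,0,0,0,0],
  ],
)

```text
time_s: 5.75
tcp_pos: [0.446, -0.2024, 0.105]
tool_rot: [0.001, 0.707, 0.707, 0.0]
contact_force: [1.3, 0.2, -2.9]
finger_gap: 0.0301
grasp_force: 30.0
```

Request:
step_arm(
  rows=[
    [0,0,0,10,10,0,0],
    [0,0,0,25,25,0,0],
    [0,0,0,30,30,0,0],
    [0,0,0,30,30,0,0],
    [0,0,0,30,30,0,0],
    [0,0,0,30,30,0,0],
    [0,0,0,20,20,0,0],
    [0,0,0,15,10,0,0],
    [0,0,0,5,0,0,0],
    [0,0,0,0,0,0,0],
  ],
)

```text
time_s: 6.75
tcp_pos: [0.6305, -0.0074, 0.1038]
tool_rot: [-0.0, 0.708, 0.706, -0.0]
contact_force: [-0.3, 0.7, -2.1]
finger_gap: 0.0298
grasp_force: 30.0
```

Run:
```python
from h import *
np.set_printoptions(precision=4,suppress=True)
s=monitor.sense(); print(s["time_s"],s["tcp_pos"],rot(s["tool_rot"]).as_matrix(),s["contact_force"],s["torque"],s["finger_gap"],s["grasp_force"])
p=vision.capture("wrist"); save(p,"w2",s=1.4); q=vision.capture("top")
np.save("w2.npy",p,allow_pickle=True)
zt=s["tcp_pos"][2]
for c,w in ((p,True),(q,False)):
  for n,z in dict(meter_grip=zt+.012,hook=zt+.0107,nose_tip=zt+.003,sled_front=.012,eye_mid=.0305,finish_line=.012).items():
    for d in vision.place_of(c,n)[:2]:
        print(n,round(d["score"],2),np.round(d["location"],1),at_z(c,d["location"],z,w),at_depth(c,d["location"],w))
```

```text
6.75 [ 0.6305 -0.0074  0.1038] [[ 0.0026  1.     -0.0012]
 [ 1.     -0.0026  0.    ]
 [ 0.     -0.0012 -1.    ]] [-0.2705  0.6864 -2.1433] [-0.1193 -0.075  -0.0032] 0.029824328276717105 29.993188977241516
meter_grip 0.95 [282.2 272.9] [ 0.63   -0.0078  0.1158] [ 0.6301 -0.0007  0.1304]
hook 0.68 [284.2 377.1] [ 0.6309 -0.0837  0.1145] [0.6308 0.0141 0.2152]
hook 0.44 [465.1 229. ] [0.7325 0.0146 0.1145] [ 0.779  -0.009   0.0438]
nose_tip 0.67 [281.9 362.7] [ 0.6295 -0.0777  0.1068] [ 0.6296 -0.0635  0.1229]
sled_front 0.93 [ 10.  261.7] [ 0.3128 -0.0609  0.012 ] [ 0.344  -0.0485  0.0372]
sled_front 0.92 [295.3 179.8] [ 0.6314 -0.0817  0.012 ] [ 0.5247 -0.0529  0.4784]
sled_front 0.85 [327.9 296.6] [ 0.3132 -0.1674  0.012 ] [ 0.3125 -0.1691 -0.0011]
eye_mid 0.85 [323.2 293.2] [ 0.3228 -0.1526  0.0305] [ 0.3224 -0.1539  0.02  ]
eye_mid 0.74 [468.9 275.3] [ 0.37   -0.5421  0.0305] [ 0.37   -0.5568 -0.0005]
```

View pics/w2.png

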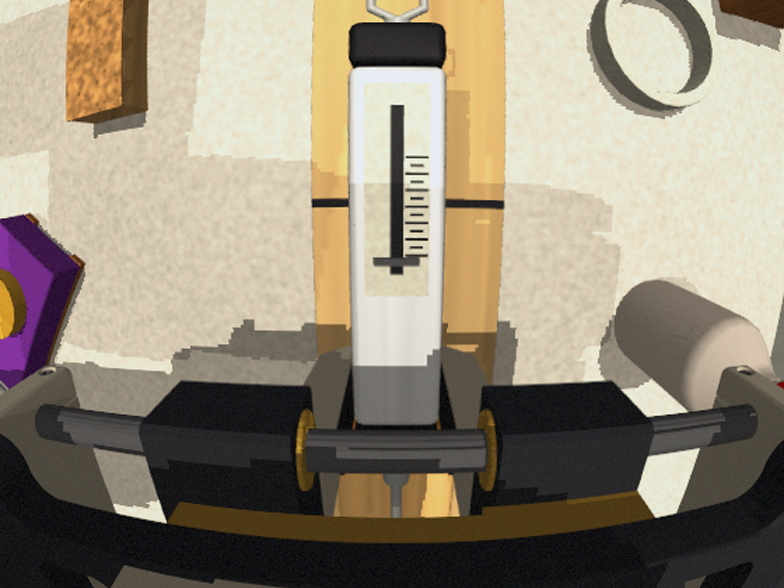

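The meter is held square with the board and its pointer is at zero, but the gripper hides the eye at (395,500). I'll step aside and up for a clear look at the eye.

Request:
step_arm(
  rows=[
    [0,0,0,-10,-10,-15,0],
    [0,0,0,-20,-25,-25,0],
    [0,0,0,-20,-25,-25,0],
    [0,0,0,-15,-15,-15,0],
    [0,0,0,-5,-5,0,0],
    [0,0,0,0,0,0,0],
  ],
)

```text
time_s: 8.05
tcp_pos: [0.5509, -0.078, 0.184]
tool_rot: [0.0, 0.708, 0.706, 0.0]
contact_force: [0.7, -0.4, -2.9]
finger_gap: 0.0297
grasp_force: 30.0
```

Run:
```python
from h import *
np.set_printoptions(precision=4,suppress=True)
s=monitor.sense(); print(s["time_s"],s["tcp_pos"])
p=vision.capture("wrist"); save(p,"w3",s=1.4)
np.save("w3.npy",p,allow_pickle=True)
for n,z in dict(sled_front=.012,eye_mid=.0305,finish_line=.012).items():
    for d in vision.place_of(p,n)[:2]:
        print(n,round(d["score"],2),np.round(d["location"],1),at_z(p,d["location"],z,True),at_depth(p,d["location"],True))
```

```text
8.05 [ 0.5509 -0.078   0.184 ]
sled_front 0.98 [ 82.1 190.1] [ 0.3081 -0.0659  0.012 ] [ 0.3261 -0.0613  0.037 ]
sled_front 0.94 [104.2 261.3] [ 0.3247 -0.158   0.012 ] [ 0.3299 -0.1545  0.0198]
eye_mid 0.9 [101.2 259.4] [ 0.3332 -0.1473  0.0305] [ 0.3254 -0.1524  0.0191]
eye_mid 0.88 [ 70.7 201.3] [ 0.3017 -0.0753  0.0305] [ 0.2922 -0.078   0.0184]
finish_line 0.94 [367.   71.5] [0.6392 0.0563 0.012 ] [0.6395 0.0565 0.011 ]
```

View pics/w3.png

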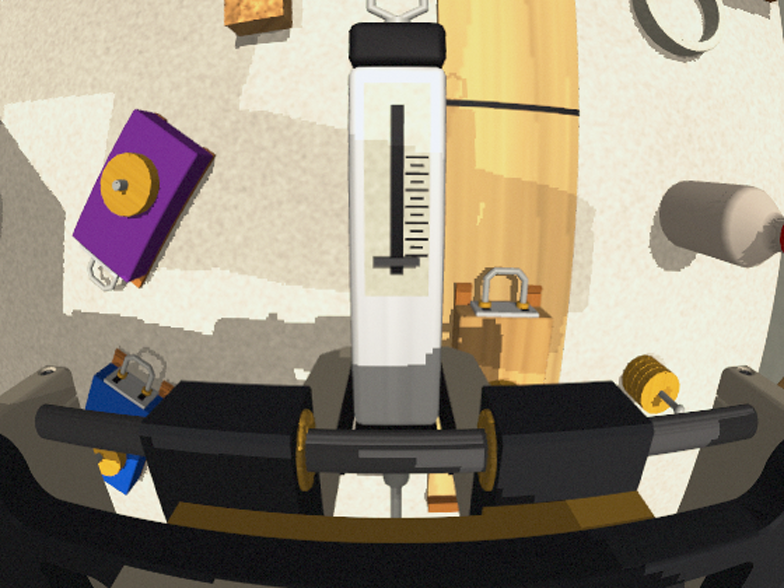

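The eye shows clearly, with its crossbar at about (505,271) and the runner tips at (462,285) and (534,287). I'll read the crossbar from the depth image.

Run:
```python
from h import *
np.set_printoptions(precision=1,suppress=True)
p=np.load("w3.npy",allow_pickle=True).item()
for v in range(188,206):
    print(v,[ (np.round(a*1e3).astype(int)[1:].tolist() if (a:=at_depth1) is not None else 0) for u in (352,356,360,364,368) for at_depth1 in [ (lambda r,z: np.array(p["position"])+rot(p["attitude"]).apply(r*z/r[2]))(ray(p,(u,v),True),p["z_map"][v,u]) ]])
for uv in [(485,272),(505,271),(527,272),(462,286),(534,287)]:
    print(uv,[1e3*at_z(p,np.array(uv)/1.4,z,True) for z in (.012,.025,.0305,.036)])
print([1e3*at_z(p,np.array(uv)/1.4,.012,True) for uv in [(446,103),(512,107),(579,112),(440,200),(570,300)]])
```

```text
188 [[-69, 11], [-69, 12], [-69, 11], [-69, 10], [-69, 10]]
189 [[-70, 11], [-70, 12], [-70, 11], [-70, 12], [-70, 11]]
190 [[-71, 11], [-71, 11], [-71, 11], [-71, 11], [-71, 12]]
191 [[-68, 33], [-67, 35], [-67, 34], [-68, 33], [-68, 33]]
192 [[-69, 33], [-68, 34], [-68, 34], [-68, 36], [-68, 35]]
193 [[-69, 35], [-69, 35], [-69, 36], [-69, 35], [-69, 35]]
194 [[-70, 35], [-70, 36], [-70, 36], [-70, 36], [-70, 35]]
195 [[-71, 35], [-71, 35], [-71, 35], [-71, 35], [-71, 35]]
196 [[-72, 37], [-78, 11], [-78, 11], [-78, 10], [-77, 12]]
197 [[-74, 34], [-79, 12], [-79, 11], [-79, 12], [-79, 11]]
198 [[-80, 12], [-80, 9], [-80, 12], [-80, 11], [-80, 12]]
199 [[-81, 11], [-81, 12], [-81, 12], [-81, 11], [-81, 10]]
200 [[-82, 11], [-82, 12], [-82, 11], [-82, 12], [-82, 13]]
201 [[-83, 11], [-83, 11], [-83, 10], [-83, 10], [-83, 11]]
202 [[-84, 12], [-84, 12], [-84, 11], [-84, 11], [-84, 13]]
203 [[-86, 10], [-85, 12], [-85, 11], [-85, 11], [-86, 9]]
204 [[-86, 11], [-86, 12], [-86, 12], [-86, 12], [-86, 12]]
205 [[-88, 11], [-88, 11], [-88, 10], [-87, 12], [-88, 11]]
(485, 272) [array([619.2, -75.5,  12. ]), array([616.5, -72.8,  25. ]), array([615.4, -71.6,  30.5]), array([614.3, -70.5,  36. ])]
(505, 271) [array([635. , -74.7,  12. ]), array([631.7, -72. ,  25. ]), array([630.4, -70.8,  30.5]), array([629. , -69.7,  36. ])]
(527, 272) [array([652.9, -75.4,  12. ]), array([648.9, -72.6,  25. ]), array([647.3, -71.5,  30.5]), array([645.6, -70.3,  36. ])]
(462, 286) [array([601.6, -86.6,  12. ]), array([599.6, -83.4,  25. ]), array([598.8, -82.1,  30.5]), array([598. , -80.7,  36. ])]
(534, 287) [array([659.5, -87.4,  12. ]), array([655.3, -84.2,  25. ]), array([653.5, -82.8,  30.5]), array([651.8, -81.5,  36. ])]
[array([588.1,  51.6,  12. ]), array([637.8,  50.9,  12. ]), array([692.1,  51.6,  12. ]), array([583.7, -21.1,  12. ]), array([691.5, -98.2,  12. ])]
```

Request:
step_arm(
  rows=[
    [0,0,0,15,15,0,0],
    [0,0,0,25,30,0,0],
    [0,0,0,20,25,20,0],
    [0,0,0,11.5,9,30,0],
    [0,0,0,0,0,30,0],
    [0,0,0,0,0,30,0],
    [0,0,0,0,0,20,0],
    [0,0,0,0,0,9,0],
    [0,0,0,0,0,0,0],
    [0,0,0,0,0,0,0],
  ],
)

```text
time_s: 9.25
tcp_pos: [0.6309, -0.0061, 0.0458]
tool_rot: [0.0, 0.708, 0.706, 0.0]
contact_force: [-0.2, 0.3, -2.0]
finger_gap: 0.0301
grasp_force: 30.0
```

Run:
```python
from h import *
np.set_printoptions(precision=4,suppress=True)
s=monitor.sense(); print(s["time_s"],s["tcp_pos"],s["contact_force"],s["torque"])
p=vision.capture("scene"); save(p,"s2",(220,160,360,260),5)
for n,z in dict(hook=.0555,nose_tip=.048,eye_mid=.034).items():
    for d in vision.place_of(p,n)[:2]: print(n,round(d["score"],2),np.round(d["location"],1),at_z(p,d["location"],z))
```

```text
9.25 [ 0.6309 -0.0061  0.0458] [-0.1782  0.3033 -1.9655] [-0.1223 -0.044   0.0076]
hook 0.59 [273.7 234.3] [ 0.6289 -0.0815  0.0555]
nose_tip 0.39 [277.  235.1] [ 0.628  -0.0722  0.048 ]
nose_tip 0.21 [139.8 254.1] [ 0.5429 -0.4022  0.048 ]
eye_mid 0.69 [277.7 240.6] [ 0.6339 -0.0733  0.034 ]
eye_mid 0.66 [212.9 187.3] [ 0.3455 -0.1563  0.034 ]
```

View pics/s2.png

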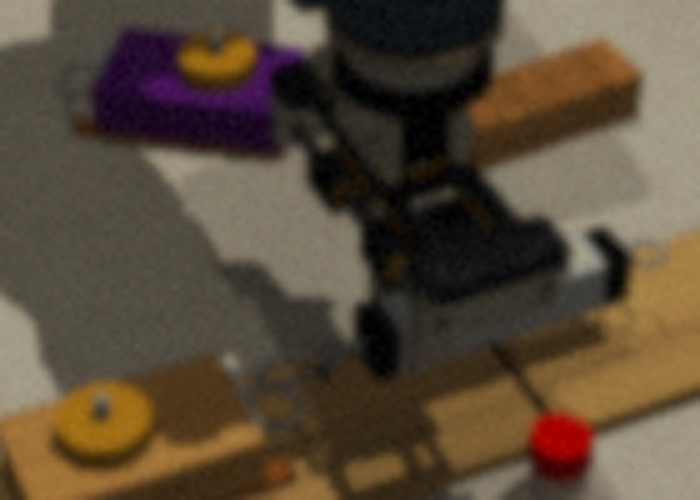

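The hook hangs over the eye's opening at about (275,385) in the crop. Next I feel downward for the crossbar.

Request:
step_arm(
  rows=[
    [0,0,0,0,0,4,0],
    [0,0,0,0,0,2,0],
    [0,0,0,0,0,0,0],
  ],
)

```text
time_s: 9.75
tcp_pos: [0.6301, -0.0063, 0.0388]
tool_rot: [-0.0, 0.708, 0.706, -0.0]
contact_force: [0.9, -0.1, -2.8]
finger_gap: 0.03
grasp_force: 30.0
```

Request:
step_arm(
  rows=[
    [0,0,0,0,0,1,0],
    [0,0,0,0,0,0,0],
  ],
)

```text
time_s: 9.95
tcp_pos: [0.6303, -0.0063, 0.038]
tool_rot: [-0.0, 0.708, 0.706, -0.0]
contact_force: [0.3, 0.7, -2.2]
finger_gap: 0.0299
grasp_force: 30.0
```

Request:
step_arm(
  rows=[
    [0,0,0,0,0,1,0],
    [0,0,0,0,0,0,0],
  ],
)

```text
time_s: 10.15
tcp_pos: [0.6303, -0.0063, 0.037]
tool_rot: [-0.0, 0.708, 0.706, -0.0]
contact_force: [0.5, 0.0, -1.6]
finger_gap: 0.03
grasp_force: 30.0
```

Request:
step_arm(
  rows=[
    [0,0,0,0,0,1,0],
    [0,0,0,0,0,0,0],
  ],
)

```text
time_s: 10.35
tcp_pos: [0.6303, -0.0063, 0.036]
tool_rot: [-0.0, 0.708, 0.706, -0.0]
contact_force: [0.2, 0.4, -1.8]
finger_gap: 0.0296
grasp_force: 30.0
```

Request:
step_arm(
  rows=[
    [0,0,0,0,0,1,0],
    [0,0,0,0,0,0,0],
  ],
)

```text
time_s: 10.55
tcp_pos: [0.6304, -0.0063, 0.0351]
tool_rot: [0.0, 0.708, 0.706, 0.0]
contact_force: [1.2, 0.0, -1.4]
finger_gap: 0.0295
grasp_force: 30.0
```

```bash
python3 -c "
from h import *
s=monitor.sense(); print(s['time_s'],s['tcp_pos'],s['contact_force'],s['torque'])"
```

```text
10.55 [ 0.63036631 -0.00631429  0.03507447] [ 1.23089088  0.00556139 -1.43466801] [-0.14197909 -0.08621588 -0.02060729]
```

Request:
step_arm(
  rows=[
    [0,0,0,0,0,1,0],
    [0,0,0,0,0,0,0],
  ],
)

```text
time_s: 10.75
tcp_pos: [0.6304, -0.0063, 0.0341]
tool_rot: [0.0, 0.708, 0.706, 0.0]
contact_force: [0.1, 0.3, -0.7]
finger_gap: 0.0298
grasp_force: 30.0
```

Request:
step_arm(
  rows=[
    [0,0,0,0,0,1,0],
    [0,0,0,0,0,0,0],
  ],
)

```text
time_s: 10.95
tcp_pos: [0.6304, -0.0063, 0.0331]
tool_rot: [0.0, 0.708, 0.706, 0.0]
contact_force: [-0.0, -0.3, -0.7]
finger_gap: 0.0296
grasp_force: 30.0
```

```bash
python3 -c "
from h import *
for i in range(4):
  s=monitor.sense(); print(s['time_s'],s['tcp_pos'],s['contact_force'],s['torque']); vision.capture('wrist')"
```

```text
10.95 [ 0.63035989 -0.00627426  0.03309939] [-0.0056915  -0.34168657 -0.71734513] [-0.05017097 -0.06675287 -0.01850837]
11.0 [ 0.63038224 -0.00628025  0.0331383 ] [-0.10439205  0.10711873 -0.92858134] [-0.09977336 -0.05529096 -0.00047344]
11.05 [ 0.63038196 -0.00630112  0.03315922] [-0.33730974  0.15431335 -0.96315393] [-0.12886007 -0.09576245  0.04120046]
11.1 [ 0.63038767 -0.00629465  0.03318762] [ 1.26104242  0.24170491 -1.14093888] [-0.10145809 -0.08182474 -0.00232635]
```

Request:
step_arm(
  rows=[
    [0,0,0,0,0,1,0],
    [0,0,0,0,0,0,0],
  ],
)

```text
time_s: 11.35
tcp_pos: [0.6304, -0.0063, 0.0321]
tool_rot: [0.0, 0.708, 0.706, 0.0]
contact_force: [-0.4, 0.5, -0.3]
finger_gap: 0.0299
grasp_force: 30.0
```

Request:
step_arm(
  rows=[
    [0,0,0,0,0,1,0],
    [0,0,0,0,0,0,0],
  ],
)

```text
time_s: 11.55
tcp_pos: [0.6304, -0.0063, 0.0311]
tool_rot: [0.0, 0.708, 0.706, 0.0]
contact_force: [1.3, -0.2, 0.4]
finger_gap: 0.0297
grasp_force: 30.0
```

```bash
python3 -c "
from h import *
for i in range(4):
  s=monitor.sense(); print(s['time_s'],s['tcp_pos'],s['contact_force'],s['torque']); vision.capture('wrist')"
```

```text
11.55 [ 0.63036509 -0.00632999  0.03106081] [ 1.34648354 -0.15252632  0.38104217] [-0.12919483 -0.12176479 -0.03471112]
11.6 [ 0.63034134 -0.00634645  0.03109099] [-0.98491504 -0.50059752 -0.09946414] [-0.13176637 -0.15268581 -0.01636795]
11.65 [ 0.63039076 -0.00631456  0.03115915] [ 0.2297603   0.20263705 -0.6145061 ] [-0.11284238 -0.09565546 -0.01233179]
11.7 [ 0.63038494 -0.0063221   0.03118869] [ 1.04703123 -0.03780131 -0.5106669 ] [-0.17031183 -0.11861182  0.00245296]
```

Request:
step_arm(
  rows=[
    [0,0,0,0,0,1,0],
    [0,0,0,0,0,0,0],
  ],
)

```text
time_s: 11.95
tcp_pos: [0.6303, -0.0064, 0.03]
tool_rot: [-0.0, 0.708, 0.706, -0.0]
contact_force: [0.0, 0.1, -0.1]
finger_gap: 0.0296
grasp_force: 30.0
```

Request:
step_arm(
  rows=[
    [0,0,0,0,0,1,0],
    [0,0,0,0,0,0,0],
  ],
)

```text
time_s: 12.15
tcp_pos: [0.6303, -0.0064, 0.029]
tool_rot: [0.0, 0.708, 0.706, -0.0]
contact_force: [-0.1, -0.3, -0.3]
finger_gap: 0.0298
grasp_force: 30.0
```

```bash
python3 -c "
from h import *
for i in range(4):
  s=monitor.sense(); print(s['time_s'],s['tcp_pos'],s['contact_force'],s['torque']); vision.capture('wrist')"
```

```text
12.15 [ 0.63032701 -0.00635227  0.02903807] [-0.14572232 -0.31276602 -0.30131815] [-0.27550754 -0.03099275  0.06444066]
12.2 [ 0.63034326 -0.00632606  0.02910445] [ 0.56037488 -0.78263163  1.51095251] [-0.24944547 -0.03299033  0.03755673]
12.25 [ 0.63033754 -0.00633602  0.02912494] [-0.09323676 -0.15871178  0.49175896] [-2.80941826e-01 -9.35955094e-02 -1.42688606e-04]
12.3 [ 0.63034645 -0.00631793  0.02915555] [-0.61525117  0.46214062 -0.67439239] [-0.22961432 -0.05745944  0.00531293]
```

Request:
step_arm(
  rows=[
    [0,0,0,0,0,0.6,0],
    [0,0,0,0,0,0.4,0],
    [0,0,0,0.7,0,0,0],
    [0,0,0,0.8,0,0,0],
    [0,0,0,0,0,0,0],
  ],
)

```text
time_s: 12.85
tcp_pos: [0.6303, -0.0046, 0.0281]
tool_rot: [-0.0, 0.708, 0.706, 0.0]
contact_force: [-0.4, 1.1, -0.2]
finger_gap: 0.0298
grasp_force: 30.0
```

```bash
cat > f.py <<'E'
from h import *
L=[]
for i in range(4):
  s=monitor.sense(); L.append(np.r_[s['contact_force'],s['torque']]); vision.capture('wrist')
np.set_printoptions(precision=3,suppress=True)
print(s['time_s'],s['tcp_pos'],np.mean(L,0),np.array(L)[:,2])
E
python3 f.py
```

```text
13.0 [ 0.63  -0.005  0.028] [-0.328  0.56  -0.287 -0.081 -0.079 -0.01 ] [-0.179 -0.44  -0.404 -0.126]
```

Request:
step_arm(
  rows=[
    [0,0,0,0,0,0.5,0],
    [0,0,0,0,0,0.5,0],
    [0,0,0,0.3,0,0,0],
    [0,0,0,0,0,0,0],
  ],
)

```text
time_s: 13.45
tcp_pos: [0.6303, -0.0045, 0.0271]
tool_rot: [0.0, 0.708, 0.706, -0.0]
contact_force: [-0.4, 0.5, 0.1]
finger_gap: 0.0297
grasp_force: 30.0
```

```bash
python3 f.py
```

```text
13.6 [ 0.63  -0.004  0.027] [-0.135  0.401  0.174 -0.169 -0.093 -0.011] [ 0.149  0.38  -0.057  0.221]
```

Request:
step_arm(
  rows=[
    [0,0,0,0,0,0.5,0],
    [0,0,0,0.3,0,0,0],
    [0,0,0,0,0,0,0],
  ],
)

```text
time_s: 13.95
tcp_pos: [0.6304, -0.0042, 0.0266]
tool_rot: [0.0, 0.708, 0.706, 0.0]
contact_force: [0.7, 0.7, 0.1]
finger_gap: 0.0298
grasp_force: 30.0
```

```bash
python3 f.py
```

```text
14.1 [ 0.63  -0.004  0.027] [ 0.217  0.743  0.367 -0.186 -0.108 -0.024] [ 0.112  0.237  1.455 -0.338]
```

Request:
step_arm(
  rows=[
    [0,0,0,0,0,0.6,0],
    [0,0,0,0.5,0,0,0],
    [0,0,0,0.5,0,0,0],
    [0,0,0,0.5,0,0,0],
    [0,0,0,0.5,0,0,0],
    [0,0,0,0,0,0,0],
  ],
)

```text
time_s: 14.75
tcp_pos: [0.6303, -0.0021, 0.026]
tool_rot: [-0.0, 0.708, 0.706, -0.0]
contact_force: [0.1, 1.0, -0.3]
finger_gap: 0.0299
grasp_force: 30.0
```

```bash
python3 f.py
```

```text
14.9 [ 0.63  -0.002  0.026] [-0.061  0.736 -0.073 -0.103 -0.103 -0.016] [-0.256 -0.328  0.049  0.243]
```

Request:
step_arm(
  rows=[
    [0,0,0,0.5,0,0,0],
    [0,0,0,0.5,0,0,0],
    [0,0,0,0.5,0,0,0],
    [0,0,0,0.5,0,0,0],
    [0,0,0,0,0,0,0],
  ],
)

```text
time_s: 15.45
tcp_pos: [0.6303, -0.0001, 0.026]
tool_rot: [-0.0, 0.708, 0.706, -0.0]
contact_force: [0.3, 0.6, -0.8]
finger_gap: 0.0298
grasp_force: 30.0
```

```bash
python3 f.py
python3 - <<'E'
from h import *
p=vision.capture("wrist"); save(p,"w4",(230,80,340,380),2)
E
```

```text
15.6 [ 0.63  -0.     0.026] [-0.387  0.607 -0.452 -0.05  -0.087  0.016] [-0.785  0.226 -0.535 -0.715]
```

View pics/w4.png

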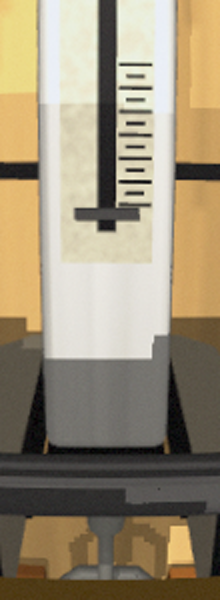

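The pointer still reads zero, so there's no pull on the eye yet. The eye is over the nose, and I'll keep drawing back gently.

Request:
step_arm(
  rows=[
    [0,0,0,0.7,0,0,0],
    [0,0,0,0.7,0,0,0],
    [0,0,0,0.7,0,0,0],
    [0,0,0,0.7,0,0,0],
    [0,0,0,0.7,0,0,0],
    [0,0,0,0.5,0,0,0],
    [0,0,0,0,0,0,0],
  ],
)

```text
time_s: 16.4
tcp_pos: [0.6302, 0.0038, 0.0259]
tool_rot: [-0.0, 0.708, 0.706, -0.0]
contact_force: [0.3, -0.0, -1.6]
finger_gap: 0.0299
grasp_force: 30.0
```

```bash
python3 f.py
```

```text
16.55 [0.63  0.004 0.026] [ 0.42  -0.065 -1.894 -0.101 -0.088 -0.021] [-1.624 -1.604 -2.06  -2.289]
```

Request:
step_arm(
  rows=[
    [0,0,0,0.7,0,0,0],
    [0,0,0,0.7,0,0,0],
    [0,0,0,0.7,0,0,0],
    [0,0,0,0.7,0,0,0],
    [0,0,0,0.7,0,0,0],
    [0,0,0,0.5,0,0,0],
    [0,0,0,0,0,0,0],
  ],
)

```text
time_s: 17.3
tcp_pos: [0.6304, 0.0079, 0.026]
tool_rot: [-0.0, 0.708, 0.706, 0.0]
contact_force: [-0.2, 0.4, -2.1]
finger_gap: 0.0298
grasp_force: 30.0
```

```bash
python3 f.py
python3 - <<'E'
from h import *
p=vision.capture("wrist"); save(p,"w5",(230,80,340,380),2)
E
```

```text
17.45 [0.63  0.008 0.026] [-0.155 -0.244 -1.928 -0.075 -0.08   0.002] [-2.149 -2.152 -1.526 -1.886]
```

View pics/w5.png

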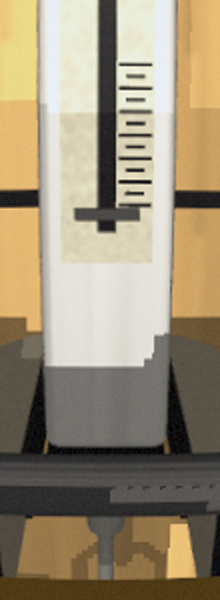

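The vertical force fell back to the meter's own weight at y≈0.004, so the gate has sprung shut with the eye inside. I'll centre the height and draw slowly.

Request:
step_arm(
  rows=[
    [0,0,0,0.5,0,1,0],
    [0,0,0,0.5,0,1,0],
    [0,0,0,1,0,0,0],
    [0,0,0,1,0,0,0],
    [0,0,0,1,0,0,0],
    [0,0,0,1,0,0,0],
    [0,0,0,1,0,0,0],
    [0,0,0,1,0,0,0],
    [0,0,0,1,0,0,0],
    [0,0,0,0,0,0,0],
  ],
)

```text
time_s: 18.55
tcp_pos: [0.6304, 0.0159, 0.024]
tool_rot: [-0.0, 0.708, 0.706, -0.0]
contact_force: [0.2, -2.1, -2.7]
finger_gap: 0.0298
grasp_force: 30.0
```

```bash
python3 f.py
cat > g.py <<'E'
from h import *
p=vision.capture("wrist"); np.save("wl.npy",p,allow_pickle=True)
g=p["img"].astype(int).sum(2)
# pointer: darkness beside the slot (crop cols 75-95 => native 268-276)
c=g[80:230,269:276].mean(1); r=80+np.argmin(c); print("pointer row",r,c.min(),np.median(c), monitor.sense()["time_s"],monitor.sense()["tcp_pos"])
E
python3 g.py
```

```text
18.7 [0.63  0.016 0.024] [-0.078 -1.468 -2.202 -0.273 -0.059 -0.04 ] [-2.67  -1.781 -1.83  -2.526]
pointer row 198 205.28571428571428 655.5714285714287 18.8 [0.63038034 0.01574041 0.02403448]
```

The pointer moved from row 187 to 198 and the pull is about 1.5 N, so the hook is engaged. I'll keep drawing slowly.

Request:
step_arm(
  rows=[
    [0,0,0,1.2,0,0,0],
    [0,0,0,1.2,0,0,0],
    [0,0,0,1.2,0,0,0],
    [0,0,0,1.2,0,0,0],
    [0,0,0,1.2,0,0,0],
    [0,0,0,1.5,0,0,0],
    [0,0,0,1.5,0,0,0],
    [0,0,0,1.5,0,0,0],
    [0,0,0,1.5,0,0,0],
    [0,0,0,1.5,0,0,0],
  ],
)

```text
time_s: 19.8
tcp_pos: [0.6304, 0.0294, 0.0241]
tool_rot: [0.0, 0.708, 0.706, 0.0]
contact_force: [-0.6, -2.6, -2.2]
finger_gap: 0.0296
grasp_force: 30.0
```

```bash
python3 g.py
```

```text
pointer row 207 185.57142857142858 668.9285714285714 19.85 [0.63042207 0.02961266 0.02403138]
```

Request:
step_arm(
  rows=[
    [0,0,0,1.5,0,0,0],
    [0,0,0,1.5,0,0,0],
    [0,0,0,1.5,0,0,0],
    [0,0,0,1.5,0,0,0],
    [0,0,0,1.5,0,0,0],
    [0,0,0,1.5,0,0,0],
    [0,0,0,1.5,0,0,0],
    [0,0,0,1.5,0,0,0],
    [0,0,0,1.5,0,0,0],
    [0,0,0,1.5,0,0,0],
  ],
)

```text
time_s: 20.85
tcp_pos: [0.6305, 0.0444, 0.024]
tool_rot: [-0.0, 0.708, 0.706, -0.0]
contact_force: [-0.7, -2.8, -3.6]
finger_gap: 0.0298
grasp_force: 30.0
```

```bash
python3 g.py
```

```text
pointer row 207 205.71428571428572 666.7142857142857 20.9 [0.63046729 0.04462461 0.02403869]
```

Request:
step_arm(
  rows=[
    [0,0,0,1.8,0,0,0],
    [0,0,0,2,0,0,0],
    [0,0,0,2,0,0,0],
    [0,0,0,2,0,0,0],
    [0,0,0,2,0,0,0],
    [0,0,0,2,0,0,0],
    [0,0,0,2,0,0,0],
    [0,0,0,2,0,0,0],
    [0,0,0,2,0,0,0],
    [0,0,0,2,0,0,0],
  ],
)

```text
time_s: 21.9
tcp_pos: [0.6305, 0.0643, 0.024]
tool_rot: [-0.0, 0.708, 0.706, -0.0]
contact_force: [-0.7, -2.2, -1.9]
finger_gap: 0.03
grasp_force: 30.0
```

Request:
step_arm(
  rows=[
    [0,0,0,2,0,0,0],
    [0,0,0,2,0,0,0],
    [0,0,0,2,0,0,0],
    [0,0,0,2,0,0,0],
    [0,0,0,2,0,0,0],
    [0,0,0,2,0,0,0],
    [0,0,0,2,0,0,0],
    [0,0,0,2,0,0,0],
    [0,0,0,2,0,0,0],
    [0,0,0,2,0,0,0],
  ],
)

```text
time_s: 22.9
tcp_pos: [0.6306, 0.0842, 0.024]
tool_rot: [-0.0, 0.708, 0.706, 0.0]
contact_force: [-0.6, -2.9, -2.7]
finger_gap: 0.0299
grasp_force: 30.0
```

Request:
step_arm(
  rows=[
    [0,0,0,2,0,0,0],
    [0,0,0,2,0,0,0],
    [0,0,0,2,0,0,0],
    [0,0,0,2,0,0,0],
    [0,0,0,2,0,0,0],
    [0,0,0,2,0,0,0],
    [0,0,0,2,0,0,0],
    [0,0,0,2,0,0,0],
    [0,0,0,2,0,0,0],
    [0,0,0,2,0,0,0],
  ],
)

```text
time_s: 23.9
tcp_pos: [0.6306, 0.1043, 0.024]
tool_rot: [-0.0, 0.708, 0.706, -0.0]
contact_force: [-0.2, -1.9, -3.1]
finger_gap: 0.0299
grasp_force: 30.0
```

```bash
python3 g.py
```

```text
pointer row 208 202.42857142857142 660.8571428571429 23.95 [0.63062313 0.10454581 0.02405015]
```

Request:
step_arm(
  rows=[
    [0,0,0,2,0,0,0],
    [0,0,0,2,0,0,0],
    [0,0,0,2,0,0,0],
    [0,0,0,2,0,0,0],
    [0,0,0,2,0,0,0],
    [0,0,0,2,0,0,0],
    [0,0,0,2,0,0,0],
    [0,0,0,2,0,0,0],
    [0,0,0,2,0,0,0],
    [0,0,0,2,0,0,0],
  ],
)

```text
time_s: 24.95
tcp_pos: [0.6307, 0.1242, 0.024]
tool_rot: [-0.0, 0.708, 0.706, -0.0]
contact_force: [0.5, -3.0, -3.5]
finger_gap: 0.0295
grasp_force: 30.0
```

Request:
step_arm(
  rows=[
    [0,0,0,2,0,0,0],
    [0,0,0,2,0,0,0],
    [0,0,0,2,0,0,0],
    [0,0,0,2,0,0,0],
    [0,0,0,2,0,0,0],
    [0,0,0,2,0,0,0],
    [0,0,0,2,0,0,0],
    [0,0,0,2,0,0,0],
    [0,0,0,2,0,0,0],
    [0,0,0,2,0,0,0],
  ],
)

```text
time_s: 25.95
tcp_pos: [0.6307, 0.1442, 0.024]
tool_rot: [-0.0, 0.708, 0.706, 0.0]
contact_force: [1.2, -2.3, -2.4]
finger_gap: 0.0294
grasp_force: 30.0
```

Request:
step_arm(
  rows=[
    [0,0,0,2,0,0,0],
    [0,0,0,2,0,0,0],
    [0,0,0,2,0,0,0],
    [0,0,0,2,0,0,0],
    [0,0,0,2,0,0,0],
    [0,0,0,2,0,0,0],
    [0,0,0,2,0,0,0],
    [0,0,0,1.5,0,0,0],
    [0,0,0,1,0,0,0],
    [0,0,0,0,0,0,0],
  ],
)

```text
time_s: 26.95
tcp_pos: [0.6308, 0.1607, 0.0241]
tool_rot: [0.0, 0.708, 0.706, 0.0]
contact_force: [-0.2, -2.2, -3.0]
finger_gap: 0.0301
grasp_force: 30.0
```

```bash
python3 g.py; python3 f.py
python3 - <<'E'
from h import *
np.set_printoptions(precision=4,suppress=True)
q=vision.capture("top"); p=vision.capture("scene"); np.save("q.npy",[q,p],allow_pickle=True)
a=cv2.resize(q["img"][140:260,180:330],None,fx=4,fy=4); b=cv2.resize(p["img"][140:300,230:380],(600,640))
cv2.imwrite("pics/e1.png",cv2.resize(np.vstack([a,b])[:,:,::-1],(330,600)) if 0 else np.hstack([cv2.resize(a,(400,320)),cv2.resize(b,(300,320))])[:,:,::-1])
for c in (q,p):
  for n,z in dict(sled_front=.012,eye_mid=.034,finish_line=.012,hook=.0346).items():
    for d in vision.place_of(c,n)[:3]: print(n,round(d["score"],2),np.round(d["location"],1),at_z(c,d["location"],z))
E
```

```text
pointer row 209 207.85714285714286 659.5 27.0 [0.63073775 0.1606267  0.02401847]
27.15 [0.631 0.161 0.024] [-0.451 -2.003 -2.483 -0.408 -0.069  0.024] [-2.83  -2.27  -2.808 -2.025]
sled_front 0.97 [287.1 297.5] [ 0.3107 -0.0585  0.012 ]
sled_front 0.69 [246.  178.3] [0.6348 0.0552 0.012 ]
sled_front 0.66 [329.  297.4] [ 0.3111 -0.1703  0.012 ]
eye_mid 0.82 [239.1 174.7] [0.6396 0.0728 0.034 ]
eye_mid 0.72 [318.6 293.4] [ 0.3225 -0.1401  0.034 ]
eye_mid 0.64 [295.5 308.3] [ 0.2844 -0.0794  0.034 ]
finish_line 0.69 [246.8 182.9] [0.6217 0.0528 0.012 ]
sled_front 0.93 [323.3 234.6] [0.6458 0.0539 0.012 ]
sled_front 0.6 [235.3 180.9] [ 0.3161 -0.0771  0.012 ]
sled_front 0.58 [208.2 190.7] [ 0.3267 -0.1683  0.012 ]
eye_mid 0.87 [229.7 174.7] [ 0.3069 -0.09    0.034 ]
eye_mid 0.82 [328.6 223.5] [0.6342 0.0752 0.034 ]
eye_mid 0.76 [212.2 186.6] [ 0.3413 -0.1571  0.034 ]
finish_line 0.63 [321.8 234.1] [0.6424 0.0512 0.012 ]
finish_line 0.23 [388.4 261.5] [0.7991 0.1526 0.012 ]
hook 0.75 [325.4 295.2] [ 0.837  -0.0476  0.0346]
hook 0.65 [326.7 222.1] [0.6277 0.073  0.0346]
hook 0.59 [326.8 224.8] [0.6371 0.0681 0.0346]
```

View pics/e1.png

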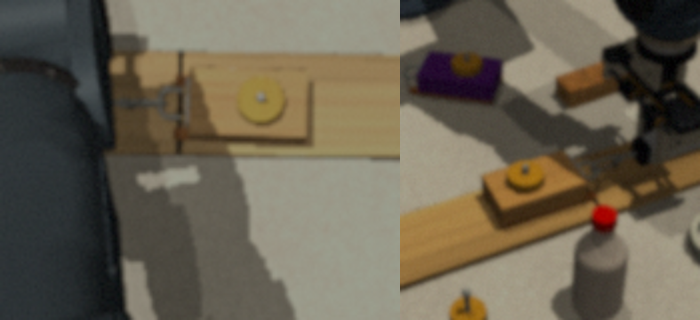

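The sled's front is right at the line (scene crop near (590,185)), at 0.054 against 0.052–0.055 for the line. Another 22 mm, then I'll ease the tension, tilt the rear down and set the meter on the board.

Request:
step_arm(
  rows=[
    [0,0,0,1.5,0,0,0],
    [0,0,0,2,0,0,0],
    [0,0,0,2,0,0,0],
    [0,0,0,2,0,0,0],
    [0,0,0,2,0,0,0],
    [0,0,0,2,0,0,0],
    [0,0,0,2,0,0,0],
    [0,0,0,2,0,0,0],
    [0,0,0,2,0,0,0],
    [0,0,0,2,0,0,0],
  ],
)

```text
time_s: 28.7
tcp_pos: [0.6308, 0.1803, 0.024]
tool_rot: [-0.0, 0.708, 0.706, 0.0]
contact_force: [-0.0, -3.0, -2.4]
finger_gap: 0.0296
grasp_force: 30.0
```

Request:
step_arm(
  rows=[
    [0,0,0,2,0,0,0],
    [0,0,0,1,0,0,0],
    [0,0,0,0,0,0,0],
    [0,0,0,-1,0,0,0],
    [0,0,0,-2,0,0,0],
    [0,0,0,-2,0,0,0],
    [0,0,0,-2,0,0,0],
    [0,0,0,-1.5,0,0,0],
    [0,0,0,0,0,0,0],
  ],
)

```text
time_s: 29.6
tcp_pos: [0.6308, 0.1745, 0.0241]
tool_rot: [-0.0, 0.708, 0.706, 0.0]
contact_force: [-0.2, 0.9, -2.0]
finger_gap: 0.0299
grasp_force: 30.0
```

```bash
python3 g.py; python3 f.py
```

```text
pointer row 187 193.57142857142858 660.0 29.65 [0.63086578 0.17453965 0.0241046 ]
29.8 [0.631 0.175 0.024] [-0.022 -0.26  -2.465 -0.151 -0.059 -0.013] [-2.164 -2.343 -3.132 -2.223]
```

The pointer is back at zero, so I overshot the easing slightly. I'll take up 4 mm again to draw the eye into the bend, then tilt and lower.

Request:
step_arm(
  rows=[
    [0,0,0,1,0,0,0],
    [0,0,0,1,0,0,0],
    [0,0,0,1,0,0,0],
    [0,0,0,1,0,0,0],
    [0,-0.8,0,0,0,1,0],
    [0,-0.8,0,0,0,1,0],
    [0,0,0,0,0,1,0],
    [0,0,0,0,0,1,0],
    [0,0,0,0,0,0,0],
  ],
)

```text
time_s: 30.75
tcp_pos: [0.6308, 0.1785, 0.0199]
tool_rot: [0.01, 0.708, 0.706, -0.01]
contact_force: [0.5, -1.0, -1.8]
finger_gap: 0.0299
grasp_force: 30.0
```

```bash
python3 g.py; python3 f.py; python3 -c "
from h import *
print(rot(monitor.sense()['tool_rot']).as_matrix())"
```

```text
pointer row 197 218.71428571428572 672.2857142857143 30.8 [0.63080534 0.17845844 0.01994474]
30.95 [0.631 0.178 0.02 ] [ 0.083 -1.221 -2.439 -0.227 -0.114  0.013] [-2.869 -1.799 -2.473 -2.613]
[[ 2.73419552e-03  9.99996256e-01 -1.11853805e-04]
 [ 9.99607721e-01 -2.73625092e-03 -2.78732351e-02]
 [-2.78734368e-02 -3.55990528e-05 -9.99611460e-01]]
```

Request:
step_arm(
  rows=[
    [0,0,0,0,0,0.4,0],
    [0,0,0,0,0,0,0],
    [0,0,0,0,0,0,0.45],
    [0,0,0,0,0,0,0.45],
    [0,0,0,0,0,0,0.5],
    [0,0,0,0,0,0,0.6],
    [0,0,0,0,0,0,0.6],
    [0,0,0,0,0,0,0.6],
  ],
)

```text
time_s: 31.8
tcp_pos: [0.6308, 0.1785, 0.0197]
tool_rot: [0.01, 0.708, 0.706, -0.01]
contact_force: [0.0, -0.4, 0.4]
finger_gap: 0.0553
grasp_force: 0.0
```

Request:
step_arm(
  rows=[
    [0,0,0,0,0,-5,0.6],
    [0,0,0,0,0,-15,0.6],
    [0,0,0,0,0,-30,0.6],
    [0,0,0,0,0,-40,0.6],
    [0,0,0,0,0,-40,0.6],
    [0,0,0,0,-20,-40,0.6],
    [0,0,0,20,-40,-20,0.6],
    [0,0,0,20,-40,0,0.6],
    [0,0,0,0,-30,0,0.6],
    [0,0,0,0,0,0,0.6],
  ],
)

```text
time_s: 32.8
tcp_pos: [0.4981, 0.2248, 0.2101]
tool_rot: [0.01, 0.707, 0.707, -0.01]
contact_force: [0.8, -0.0, 0.4]
finger_gap: 0.0557
grasp_force: 0.0
```

Run:
```python
from h import *
np.set_printoptions(precision=4,suppress=True)
s=monitor.sense(); print(s["time_s"],s["tcp_pos"],s["finger_gap"])
w=vision.capture("wrist"); p=vision.capture("scene"); q=vision.capture("top")
np.save("fin.npy",[w,p,q],allow_pickle=True)
b=cv2.resize(p["img"][150:280,270:420],(600,520),interpolation=cv2.INTER_CUBIC)
cv2.imwrite("pics/f1.png",w["img"][:,:,::-1])
for c,k in ((w,True),(p,False),(q,False)):
  for n,z in dict(sled_front=.012,eye_mid=.034,finish_line=.012,hook=.032,meter_grip=.028).items():
    for d in vision.place_of(c,n)[:3]:
      a=at_z(c,d["location"],z,k)
      if a[0]>.5: print(n,round(d["score"],2),np.round(d["location"],1),a)
```

```text
32.8 [0.4981 0.2248 0.2101] 0.055745977895203414
hook 0.71 [390.7 292.3] [0.634  0.0953 0.032 ]
meter_grip 0.86 [394.5 232.3] [0.6297 0.1748 0.028 ]
sled_front 0.84 [323.7 228.5] [0.6256 0.0663 0.012 ]
eye_mid 0.74 [334.9 222.7] [0.6387 0.0919 0.034 ]
finish_line 0.91 [324.5 232.4] [0.6398 0.0609 0.012 ]
hook 0.46 [336.1 222.3] [0.6369 0.0968 0.032 ]
meter_grip 0.6 [360.3 217.3] [0.6444 0.1685 0.028 ]
eye_mid 0.87 [229.7 174.2] [0.6408 0.0984 0.034 ]
finish_line 0.66 [246.4 180.5] [0.6285 0.054  0.012 ]
hook 0.57 [229.7 180.2] [0.6245 0.0983 0.032 ]
meter_grip 0.75 [202.4 175.8] [0.6373 0.1734 0.028 ]
```

View pics/f1.png

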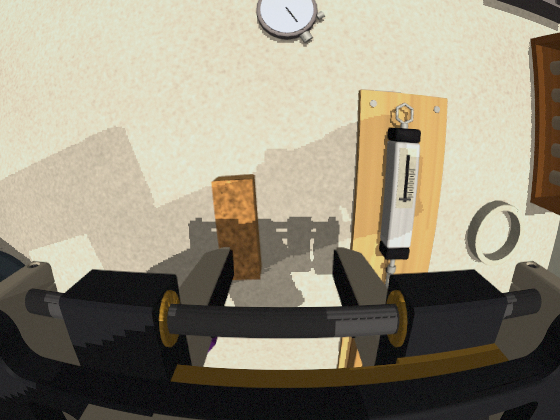

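The meter lies flat on the board at about (405,195), and nothing else has moved. I've used my ten pictures, so I'll check the hook, pointer and sled numerically from a better viewpoint.

Request:
step_arm(
  rows=[
    [0,0,0,-20,0,0,0.6],
    [0,0,0,-35,0,0,0.6],
    [0,0,0,-35,0,0,0.6],
    [0,0,0,-30,0,0,0.6],
    [0,0,0,-10,0,0,0.6],
    [0,0,0,0,0,0,0.6],
  ],
)

```text
time_s: 34.3
tcp_pos: [0.5008, 0.0935, 0.2123]
tool_rot: [0.01, 0.709, 0.705, -0.01]
contact_force: [0.6, 0.2, -0.7]
finger_gap: 0.0556
grasp_force: 0.0
```

Run:
```python
from h import *
np.set_printoptions(precision=4,suppress=True,linewidth=250)
w=vision.capture("wrist"); np.save("fw.npy",w,allow_pickle=True)
for n,z in dict(sled_front=.012,eye_mid=.034,finish_line=.012,hook=.032,nose_tip=.024,meter_grip=.028).items():
    for d in vision.place_of(w,n)[:3]:
      a=at_z(w,d["location"],z,True)
      if a[0]>.5: print(n,round(d["score"],2),np.round(d["location"],1),a)
# depth -> height map over the board near meter/eye, 1.5 mm cells
H,W=w["z_map"].shape; U,V=np.meshgrid(np.arange(W),np.arange(H))
f=H/2/np.tan(np.radians(w["vfov"])/2); dx,dy=(U-w["cx"])/f,(V-w["cy"])/f; r=np.hypot(dx,dy)+1e-9
P=np.stack([dx/r*np.tan(r),dy/r*np.tan(r),np.ones_like(r)],-1)*w["z_map"][...,None]
P=P.reshape(-1,3)@rot(w["attitude"]).as_matrix().T+w["position"]; I=w["img"].reshape(-1,3).astype(int).sum(1)
m=(w["z_map"].ravel()>0)&(abs(P[:,0]-.633)<.03)&(P[:,1]>.05)&(P[:,1]<.32)&(P[:,2]<.08)
P,I=P[m],I[m]
xs=np.arange(.603,.664,.004)
print("heights mm; cols x=",np.round(xs*1e3).astype(int))
for y in np.arange(.06,.165,.002):
    row=[]
    for x in xs:
        k=(abs(P[:,0]-x)<.002)&(abs(P[:,1]-y)<.001); row.append(int(round(P[k,2].max()*1e3)) if k.any() else -9)
    print(int(round(y*1e3)),row)
print("axis profile (y: zmean, brightness)")
k=(abs(P[:,0]-.633)<.018)&(P[:,2]>.03)
b=np.histogram(P[k,1],np.arange(.12,.32,.003),weights=I[k])[0]/np.maximum(np.histogram(P[k,1],np.arange(.12,.32,.003))[0],1)
print(np.c_[np.arange(121,318,3)[:len(b)],b].astype(int).tolist())
```

```text
sled_front 0.58 [392.5 200. ] [0.6322 0.0775 0.012 ]
finish_line 0.89 [393.  217.7] [0.6349 0.0553 0.012 ]
hook 0.74 [400.4 189.3] [0.6336 0.0953 0.032 ]
nose_tip 0.63 [396.7 181.9] [0.6313 0.1021 0.024 ]
meter_grip 0.97 [401.4 119.9] [0.6316 0.1731 0.028 ]
heights mm; cols x= [603 607 611 615 619 623 627 631 635 639 643 647 651 655 659 663]
60 [49, 50, 49, 50, 50, 49, 50, 49, 50, 50, 50, 50, 49, 49, 49, 50]
62 [50, 51, 50, 50, 50, 49, 50, 50, 50, 49, 49, 50, 50, 49, 49, 49]
64 [49, 49, 49, 49, 50, 49, 49, 49, 48, 49, 49, 49, 48, 48, 47, 43]
66 [17, 49, 50, 49, 48, 50, 49, 48, 49, 49, 49, 49, 48, 48, 19, 18]
68 [17, 27, 42, 42, 43, -9, 12, 12, 12, 36, 38, 37, 12, 18, 19, 18]
70 [19, 18, 38, 38, 37, 9, 12, 12, 12, 35, 38, 37, 11, 17, 18, 16]
72 [18, 18, 33, 36, 37, -9, 12, 12, 12, 12, 35, 35, 12, 18, 18, 19]
74 [16, 19, 13, 36, 34, -9, 12, 13, 13, 11, 35, 34, 12, 17, 17, 17]
76 [18, 18, 12, 36, 12, -9, 11, 12, 11, 12, 35, 36, 11, 19, 19, 19]
78 [19, 19, 12, 36, 34, -9, 12, 12, 11, 10, 35, 35, 11, 18, 18, 18]
80 [16, 18, 11, 37, 34, -9, 11, 12, 11, 11, 35, 36, 12, -9, 12, 11]
82 [12, 1
[... 2992 characters left out ...]
9, 444], [142, 423], [145, 250], [148, 72], [151, 81], [154, 92], [157, 87], [160, 107], [163, 487], [166, 597], [169, 608], [172, 600], [175, 620], [178, 633], [181, 649], [184, 631], [187, 632], [190, 631], [193, 638], [196, 628], [199, 636], [202, 632], [205, 631], [208, 625], [211, 623], [214, 618], [217, 528], [220, 453], [223, 526], [226, 523], [229, 532], [232, 520], [235, 534], [238, 519], [241, 517], [244, 521], [247, 538], [250, 531], [253, 540], [256, 543], [259, 557], [262, 562], [265, 545], [268, 570], [271, 617], [274, 627], [277, 639], [280, 470], [283, 80], [286, 105], [289, 100], [292, 97], [295, 161], [298, 422], [301, 552], [304, 0], [307, 0], [310, 0], [313, 0], [316, 0]]
```

Run:
```python
from h import *
np.set_printoptions(precision=1,suppress=True,linewidth=250)
def pts(w):
    H,W=w["z_map"].shape; U,V=np.meshgrid(np.arange(W),np.arange(H))
    f=H/2/np.tan(np.radians(w["vfov"])/2); dx,dy=(U-w["cx"])/f,(V-w["cy"])/f; r=np.hypot(dx,dy)+1e-9
    P=np.stack([dx/r*np.tan(r),dy/r*np.tan(r),np.ones_like(r)],-1)*w["z_map"][...,None]
    return P.reshape(-1,3)@rot(w["attitude"]).as_matrix().T+w["position"], w["img"].reshape(-1,3).astype(int).sum(1), w["z_map"].ravel()>0
for name,xc,zt in (("w3.npy",.5509,.21),("wl.npy",.6308,.047),("fw.npy",.632,.045)):
    w=np.load(name,allow_pickle=True).item(); P,I,ok=pts(w)
    k=ok&(abs(P[:,0]-xc)<.02)&(abs(P[:,2]-zt)<.008); P,I=P[k],I[k]
    s=1.5e-3; e=np.arange(P[:,1].min(),P[:,1].max(),s); n=np.histogram(P[:,1],e)[0]; 
    side=abs(P[:,0]-xc-(-.006))<.003   # one side of the slot
    b=np.histogram(P[side,1],e,weights=I[side])[0]/np.maximum(np.histogram(P[side,1],e)[0],1)
    y=(e[:-1]+s/2)*1e3
    print(name,"rear-most top y",y[-1],[ (int(a),int(c)) for a,c in zip(y,b) if c<330])
```

```text
w3.npy rear-most top y 43.739776914687695 [(-139, 0), (-137, 0), (-136, 0), (-134, 0), (-133, 0), (-131, 0), (-130, 0), (-128, 0), (-127, 0), (-125, 0), (-124, 0), (-122, 0), (-121, 0), (-119, 0), (-118, 0), (-116, 0), (-115, 0), (-113, 0), (-112, 0), (-110, 0), (-109, 0), (-107, 0), (-106, 0), (-104, 0), (-103, 0), (-101, 0), (-100, 0), (-98, 0), (-97, 0), (-95, 0), (-94, 0), (-92, 0), (-91, 0), (-89, 68), (-88, 219), (31, 66), (33, 119), (34, 152), (36, 151), (37, 149), (39, 147), (40, 146), (42, 140), (43, 117)]
wl.npy rear-most top y 300.8898712003517 [(117, 0), (119, 0), (120, 0), (122, 0), (123, 0), (125, 0), (126, 0), (128, 0), (129, 0), (131, 0), (132, 0), (134, 0), (135, 0), (137, 0), (138, 0), (140, 0), (141, 0), (143, 0), (144, 0), (146, 0), (147, 0), (149, 0), (150, 0), (152, 0), (153, 0), (155, 0), (156, 0), (158, 0), (159, 0), (161, 0), (162, 0), (164, 0), (165, 35), (167, 61), (168, 223), (170, 316), (221, 313), (288, 67), (290, 112), (291, 146), (293, 144), (294, 140), (296, 138), (297, 135), (299, 129), (300, 102)]
fw.npy rear-most top y 295.26620169045134 [(2, 0), (4, 0), (5, 0), (7, 0), (8, 0), (10, 0), (11, 0), (13, 0), (68, 0), (70, 0), (71, 0), (73, 0), (74, 0), (76, 0), (77, 0), (79, 0), (80, 0), (82, 0), (83, 0), (85, 0), (86, 0), (88, 0), (89, 290), (91, 286), (92, 267), (97, 329), (98, 300), (119, 294), (122, 0), (124, 0), (125, 0), (127, 0), (128, 0), (130, 0), (131, 0), (133, 0), (134, 0), (136, 0), (137, 0), (139, 0), (140, 0), (142, 0), (143, 0), (145, 0), (146, 34), (148, 61), (149, 76), (151, 92), (152, 104), (154, 97), (155, 97), (157, 105), (158, 96), (160, 71), (161, 260), (281, 128), (283, 78), (284, 115), (286, 120), (287, 116), (289, 121), (290, 118), (292, 118), (293, 109), (295, 178)]
```

Run:
```python
from h import *
np.set_printoptions(precision=4,suppress=True)
for name,zt,cols,rng in (("w3.npy",.2115,(269,276),(60,235)),("wl.npy",.0475,(269,276),(60,235)),("fw.npy",.0455,(392,397),(20,140))):
    w=np.load(name,allow_pickle=True).item(); g=w["img"].astype(int).sum(2)
    if name=="fw.npy":
        # columns of the meter drift; sample left of centre line by projecting: search each row for meter centre
        rows=np.arange(20,150)
        for c0 in (386,390,394,398,402,406,410):
            c=g[rows[0]:rows[-1],c0:c0+3].mean(1); print(c0,"dark rows",[ (int(r),int(v)) for r,v in zip(rows,c) if v<330])
        continue
    c=g[rng[0]:rng[1],cols[0]:cols[1]].mean(1); r=rng[0]+np.argmin(c)
    wt=np.clip(450-c[r-rng[0]-4:r-rng[0]+5],0,None); rr=(wt*np.arange(r-4,r+5)).sum()/wt.sum()
    g2=g[0:120,278:290].mean(1); cap=[i for i in range(5,60) if g2[i]<250 and g2[i+1]>250][:1]
    y=at_z(w,(272,rr),zt,True); print(name,rr,y,"cap inner",cap,[at_z(w,(272,i+.5),zt,True) for i in cap])
```

```text
w3.npy 185.6245988078863 [ 0.5463 -0.0296  0.2115] cap inner [46] [array([0.5468, 0.0303, 0.2115])]
wl.npy 198.7002849002849 [0.6261 0.2222 0.0475] cap inner [46] [array([0.6266, 0.2868, 0.0475])]
386 dark rows [(20, 34), (21, 5), (22, 29), (23, 22), (24, 21), (25, 59), (26, 102), (27, 222), (28, 252), (29, 250), (30, 251), (31, 249), (32, 249), (33, 245), (34, 251), (35, 246), (36, 252), (37, 247), (38, 251), (39, 249), (40, 248), (41, 245), (42, 248), (43, 250), (44, 248), (45, 247), (46, 250), (47, 250), (48, 247), (49, 247), (50, 248), (51, 248), (52, 249), (53, 253), (54, 253), (55, 250), (56, 249), (57, 246), (58, 250), (59, 249), (60, 254), (61, 247), (62, 249), (63, 253), (64, 247), (65, 246), (66, 251), (67, 250), (68, 256), (69, 250), (70, 248), (71, 251), (72, 251), (73, 250), (74, 250), (75, 254), (76, 252), (77, 259), (78, 255), (79, 251), (80, 252), (81, 247), (82, 253), (83, 252), (84, 255), (85, 253), (86, 255), (87, 251), (88, 252), (89, 249), (90, 253), (91, 252), (92, 251), (93, 252), (94, 253), (95, 256), (96, 255), (97, 254), (98, 254), (99, 249), (100, 258), (10
[... 2997 characters left out ...]
(53, 169), (54, 157), (55, 119), (56, 116), (57, 144), (58, 155), (59, 145), (60, 127), (61, 114), (62, 113), (63, 110), (64, 142), (65, 146), (66, 134), (67, 119), (68, 111), (69, 117), (70, 120), (71, 163), (72, 150), (73, 147), (74, 110), (75, 165), (76, 262), (77, 248), (78, 147), (79, 154), (131, 190), (132, 66), (133, 85), (134, 91), (135, 104), (136, 99), (137, 97), (138, 92), (139, 99), (140, 103), (141, 79), (142, 81), (143, 57), (144, 46)]
410 dark rows [(20, 115), (21, 91), (22, 70), (23, 53), (77, 261), (78, 297), (131, 304), (132, 95), (133, 83), (134, 93), (135, 92), (136, 95), (137, 95), (138, 100), (139, 97), (140, 102), (141, 89), (142, 85), (143, 81), (144, 62), (145, 282)]
```

Run:
```python
from h import *
np.set_printoptions(precision=4,suppress=True)
w=np.load("fw.npy",allow_pickle=True).item()
a=[at_z(w,(c,r),z,True) for c,r,z in ((403,22.5,.0445),(403,76.7,.0455),(403,130.7,.0465))]; print(a, a[0][1]-a[1][1], a[1][1]-a[2][1])
w=np.load("w3.npy",allow_pickle=True).item(); g=w["img"].astype(int).sum(2)
print([(i,int(g[i,270:292].mean())) for i in range(225,305,4)])
```

```text
[array([0.6279, 0.2802, 0.0445]), array([0.6262, 0.2193, 0.0455]), array([0.6269, 0.1617, 0.0465])] 0.06088098852948695 0.05752892328921713
[(225, 691), (229, 690), (233, 688), (237, 687), (241, 685), (245, 684), (249, 683), (253, 682), (257, 678), (261, 505), (265, 357), (269, 359), (273, 355), (277, 356), (281, 353), (285, 354), (289, 352), (293, 352), (297, 349), (301, 335)]
```

The meter slid about 6.6 mm on release, more than the drawbar's 4.7 mm, so the eye now sits 2–3 mm out of the bend. I'll regrip, draw the meter back with only a slight pull, and release more gently.

Request:
step_arm(
  rows=[
    [0,0,0,10,15,0,0.6],
    [0,0,0,22,34,0,0.6],
    [0,0,0,22,34,10,0.6],
    [0,0,0,20,32,20,0.6],
    [0,0,0,10.6,14.8,40,0.6],
    [0,0,0,0,0,40,0.6],
    [0,0,0,0,0,30,0.6],
    [0,0,0,0,0,0,0.6],
  ],
)

```text
time_s: 35.45
tcp_pos: [0.628, 0.1745, 0.0653]
tool_rot: [0.008, 0.708, 0.706, -0.013]
contact_force: [-0.2, 0.7, -0.2]
finger_gap: 0.056
grasp_force: 0.0
```

Request:
step_arm(
  rows=[
    [0,0,0,0,0,0,0.6],
    [0,0,0,0,0,20,0.6],
    [0,0,0,0,0,13,0.6],
    [0,0,0,0,0,0,0.6],
    [0,0,0,0,0,0,0.6],
  ],
)

```text
time_s: 35.95
tcp_pos: [0.6311, 0.1737, 0.0379]
tool_rot: [0.01, 0.708, 0.706, -0.009]
contact_force: [0.7, -0.3, -0.0]
finger_gap: 0.056
grasp_force: 0.0
```

```bash
python3 -c "
from h import *
s=monitor.sense();print(s['tcp_pos'],rot(s['tool_rot']).as_matrix())"
```

```text
[0.63108428 0.17374976 0.03789671] [[ 0.00264799  0.99999598  0.00101632]
 [ 0.99961348 -0.00261885 -0.02767715]
 [-0.02767438  0.00108922 -0.9996164 ]]
```

Request:
step_arm(
  rows=[
    [0,0,0,0,0,10,0.6],
    [0,0,0,0,0,7.5,0.6],
    [0,0,0,0,0,0,0.6],
    [0,0,0,0,0,0,0],
    [0,0,0,0,0,0,0],
    [0,0,0,0,0,0,0],
    [0,0,0,0,0,0,0],
    [0,0,0,0,0,0,0],
    [0,0,0,0,0,0,0],
    [0,0,0,0,0,0,0],
  ],
)

```text
time_s: 36.95
tcp_pos: [0.6307, 0.1731, 0.0195]
tool_rot: [0.01, 0.708, 0.706, -0.01]
contact_force: [-0.2, -0.0, 1.1]
finger_gap: 0.0299
grasp_force: 30.0
```

```bash
cat > pt.py <<'E'
from h import *
w=vision.capture("wrist"); s=monitor.sense(); g=w["img"].astype(int).sum(2); zt=s["tcp_pos"][2]+.0275
c=g[60:235,269:276].mean(1); r=60+np.argmin(c); wt=np.clip(450-c[r-64:r-55],0,None); rr=(wt*np.arange(r-4,r+5)).sum()/wt.sum()
g2=g[0:120,278:290].mean(1); i=[i for i in range(5,70) if g2[i]<250 and g2[i+1]>250][0]
f=i+(250-g2[i])/(g2[i+1]-g2[i])
yp,yc=at_z(w,(272,rr),zt,True)[1],at_z(w,(272,f),zt,True)[1]
print(s["time_s"],s["tcp_pos"],s["finger_gap"],"rows",round(rr,1),round(f,1),"cap",yc,"ext mm",round((yc-yp)*1e3-60.4,1))
E
python3 pt.py; python3 f.py
```

```text
37.0 [0.63070175 0.1731236  0.01945086] 0.029819914707409342 rows 189.9 48.7 cap 0.28047756930137197 ext mm -0.6
37.15 [0.631 0.173 0.019] [-0.397 -0.095  1.953 -0.021 -0.025 -0.094] [1.7   2.141 2.286 1.687]
```

Request:
step_arm(
  rows=[
    [0,0,0,0,0,-0.4,0],
    [0,0,0,1,0,0,0],
    [0,0,0,1,0,0,0],
    [0,0,0,1,0,0,0],
    [0,0,0,1,0,0,0],
    [0,0,0,1,0,0,0],
    [0,0,0,1,0,0,0],
    [0,0,0,0,0,0,0],
  ],
)

```text
time_s: 38.0
tcp_pos: [0.6306, 0.1792, 0.0195]
tool_rot: [0.01, 0.708, 0.706, -0.01]
contact_force: [-0.1, -1.5, 0.2]
finger_gap: 0.0297
grasp_force: 30.0
```

```bash
python3 pt.py; python3 f.py
```

```text
38.05 [0.63060105 0.17924583 0.01950498] 0.030223017537284725 rows 203.3 48.8 cap 0.2865809649630806 ext mm 5.3
38.2 [0.631 0.179 0.02 ] [ 0.262 -0.801  0.145 -0.171 -0.064 -0.014] [ 0.312  0.341 -0.029 -0.042]
```

Drawing back 6.1 mm stretched the drawbar about 5.9 mm, so the eye had been at most half a millimetre out of the bend. I'll ease to about 2 mm of stretch and release.

Request:
step_arm(
  rows=[
    [0,0,0,-1,0,-0.3,0],
    [0,0,0,-1,0,0,0],
    [0,0,0,-1,0,0,0],
    [0,0,0,-0.4,0,0,0],
    [0,0,0,0,0,0,0],
    [0,0,0,0,0,0,0],
  ],
)

```text
time_s: 38.85
tcp_pos: [0.6305, 0.1757, 0.0199]
tool_rot: [0.01, 0.708, 0.706, -0.01]
contact_force: [-0.1, -0.8, -1.4]
finger_gap: 0.0301
grasp_force: 30.0
```

```bash
python3 pt.py; python3 f.py
```

```text
38.9 [0.63054698 0.1756918  0.01982692] 0.02986512263332612 rows 194.6 48.8 cap 0.28304814975545883 ext mm 1.5
39.05 [0.631 0.176 0.02 ] [ 0.243 -0.852 -1.974 -0.226 -0.066  0.002] [-1.881 -2.189 -2.566 -1.26 ]
```

Request:
step_arm(
  rows=[
    [0,0,0,0,0,0,0.36],
    [0,0,0,0,0,0,0.4],
    [0,0,0,0,0,0,0.5],
    [0,0,0,0,0,0,0.6],
    [0,0,0,0,0,0,0.6],
    [0,0,0,0,0,0,0.6],
  ],
)

```text
time_s: 39.7
tcp_pos: [0.6306, 0.1757, 0.0199]
tool_rot: [0.01, 0.708, 0.706, -0.01]
contact_force: [0.7, -0.5, -0.7]
finger_gap: 0.055
grasp_force: 0.0
```

```bash
python3 pt.py
```

```text
39.75 [0.6306196  0.17569599 0.01992755] 0.05582084518845581 rows 194.7 51.9 cap 0.28172736659300956 ext mm 0.1
```

On release the meter moved 1.3 mm and the drawbar closed by 1.4 mm, so the eye stayed drawn up in the bend. I'll withdraw, then hand in.

Request:
step_arm(
  rows=[
    [0,0,0,0,0,-5,0.6],
    [0,0,0,0,0,-15,0.6],
    [0,0,0,0,0,-30,0.6],
    [0,0,0,0,0,-40,0.6],
    [0,0,0,0,0,-40,0.6],
    [0,0,0,0,0,-30,0.6],
    [0,0,0,0,0,-10,0.6],
    [0,0,0,0,0,0,0.6],
    [0,0,0,0,0,0,0.6],
  ],
)

```text
time_s: 40.65
tcp_pos: [0.63, 0.1803, 0.1886]
tool_rot: [0.009, 0.708, 0.706, -0.011]
contact_force: [0.8, 0.9, -0.1]
finger_gap: 0.0554
grasp_force: 0.0
```

Run:
```python
from h import *
q=vision.capture("top"); p=vision.capture("scene")
for c in (q,p):
  for n,z in dict(sled_front=.012,eye_mid=.034,finish_line=.012,hook=.032,meter_grip=.028).items():
    for d in vision.place_of(c,n)[:3]:
      a=at_z(c,d["location"],z)
      if a[0]>.5: print(n,round(d["score"],2),np.round(a,4))
print(ticket.close_job())
```

```text
sled_front 0.96 [0.6267 0.0822 0.012 ]
eye_mid 0.82 [0.6349 0.0997 0.034 ]
finish_line 0.88 [0.635  0.0594 0.012 ]
hook 0.46 [0.6262 0.0962 0.032 ]
sled_front 0.91 [0.6224 0.0669 0.012 ]
eye_mid 0.91 [0.6295 0.0966 0.034 ]
hook 0.62 [0.6313 0.0942 0.032 ]
hook 0.29 [ 0.7991 -0.1813  0.032 ]
meter_grip 0.7 [0.6317 0.1706 0.028 ]
the job is handed in; nothing more can be done
None
```

The job is handed in at about 41 s of the 61 s allowed: the eye is in the bend with the gate shut, the sled's front edge is about 2 cm past the finish line, and the meter lies on the board with the eye measured still drawn up in its bend (to about half a millimetre).

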